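# Level the sprung loading flap of the slot car ramp and hold it down

### The job

Free the sprung aluminium loading flap by turning its bar-shaped lock knob fully anticlockwise to its stop. Then grip the round levelling knob on the flap, press the flap down with it until the foot beneath stands firmly on the small steel plate, and turn the knob until the bubble of the spirit level lies centred between its two black rings. Finish while still gripping the knob and pressing the flap firmly onto its foot with the bubble centred, and leave the car, bumper block and figure base where they stand.

Things in the scene. Friction and masses are not known exactly. Their poses are not given: they have to be found in the camera images.
- ramp: Fixed ramp unit: grey track board 240 x 660 x 12 mm with an aluminium slide coming down to the flap. Origin on the table surface; x axis across the board (-120 to 120 mm), y axis along it (-320 to 340 mm); slide at y 112 to 332 mm, up to 0.16 m high.
- lock_grip (a point): Centre of the lock knob's grip, on its upright axis, 89 mm above the table, at ramp x = 40, y = -130 mm (40 mm outside the flap's free edge). Grip: black bar 44 x 13 x 26 mm high on a 14 mm shaft; this point's x axis runs along the bar. A steel tongue 64 mm long below it (36 to 46 mm above the table) turns with it; under the flap it blocks pressing. Light friction, 0.04 N m.
- lock (a joint): Angle of the lock knob, rad: 0 = fully anticlockwise (seen from above), at its stop, tongue clear of the flap and pointing to the ramp's -x; grows clockwise; 1.57 = bar and tongue along the ramp's y, tongue under the flap. Starts at 0.95 to 1.4.
- knob_grip (a point): Point on the axis of the round levelling knob, 26 mm above the flap's top, where to grip it. The knob is a fluted black cylinder 32 mm in diameter, from 10 to 38 mm above the flap's top, on a 20 mm collar, at ramp x = -55, y = -50 mm, so 150 mm from the hinge. It moves with the flap.
- flap (a joint): Tilt of the flap, rad: 0 = level, positive = free edge raised. Aluminium flap 170 (ramp x) x 185 (ramp y) x 5 mm, hinged along x at ramp y = 100 mm, z = 42.5 mm; free edge at y = -90 mm; level, its top is 45 mm above the table. A spring lifts it to 0.04 (free edge 7.5 mm above level) when nobody presses.
- level_knob: The levelling knob itself; origin on its axis at the flap's top. Anticlockwise (from above) draws the foot below it up, 1.9 mm per rad, so the pressed flap's free edge sinks; clockwise lengthens it. The foot starts too long: turn back anticlockwise by about 0.8 to 2.0 rad. Friction 0.06 N m; it stays where it is left, so it may be let go and taken again.
- foot: The levelling foot straight under the levelling knob: steel screw with a rubber pad 24 mm in diameter; the origin is the centre of its underside. With the flap up it hovers 2 to 5 mm above the steel plate. The spring takes 3 to 4 N at the knob, up to 9 N if a stiff grip hinders the knob from tilting with the flap; the rest of the push stands on the foot, so press with about 15 to 20 N. Over 2 N on the foot counts as firm.
- foot_plate: Steel plate 44 x 44 x 3 mm fixed on the board under the foot; origin at the centre of its underside.
- bubble (a joint): Position of the bubble in the spirit level, m: 0 = centred between the two black rings, positive = towards the flap's free edge (the ramp's -y), which is the high side. The bubble stands at 0.040 when the flap is up. It moves 1 mm per mrad of flap tilt, so about 12.7 mm per rad of the levelling knob while the foot stands on its plate; anticlockwise brings it down.
- vial_mid (a point): Middle of the spirit level, on top of its tube: a green tube 112 mm long and 16 mm thick on a black holder, lying on the flap along the ramp's y at x = 62 mm. The white bubble is 20 mm long; the rings' inner faces stand 28 mm apart, so it has 4 mm of room each side.
- race_car: Bystander: chrome slot racing car 125 x 62 x 31 mm, standing on the board; origin at the centre of its underside.
- bumper: Bystander: orange rubber bumper block 50 x 30 x 28 mm on the board; origin at the centre of its underside.
- figure_base: Bystander: round blue tin base of a pit figure, 44 mm in diameter, 18 mm high, on the board near the knobs; origin at the centre of its underside.

How it is judged:
By the outcome, as a careful person would: the job done as asked, in the order asked, and still so for the second after the job is handed in, while the arm keeps its last pose, push and grip.
It also fails if it takes over 45 s, if anything falls off the work surface, if the arm or the gripper's body presses on something with over 40 N, if the wrist force passes 120 N, or if a joint passes its speed limit or range.

### The arm

A 7-joint arm with a two-finger parallel gripper is mounted at the origin on the work surface. World frame = base frame: x ahead of the robot, y to its left, z up, the work surface at z = 0. Lengths are in m, angles in rad, forces in N, time in s.
With the tool pointing down it reaches from about 0.425 to 0.925 m from the base axis. Payload 6.8 kg.
Tool frame: the origin (TCP) lies on the centre line of the jaws, within the pads' length; the fingertips stand 14 mm ahead of it and the grasp point (between the pads) lies 5 mm behind it (bot.tip_reach is the distance from the TCP to the fingertips, in m); z points along the fingers, y is the line along which they close (so a half turn about z gives the same grasp; the last joint's range is limited). The gripper opens to 85 mm and grips with 20 to 120 N. Pads are 22 mm wide; open, the fingers measure 114 mm over their backs; the gripper's body (76 mm by 85 mm) begins 54 mm behind the grasp point. The pads swing forward as they close: fully open they stand 13 mm farther back than shut.
Start: joints at [1.192, 0.477, 0.022, 1.555, -0.011, 1.109, -0.083], TCP at [0.181, -0.65, 0.245] pointing down, gripper open.
Joint ranges: [-2.96, 2.96], [-0.34, 2.1], [-1.41, 1.46], [0.24, 2.44], [-1.37, 4.51], [0.17, 1.92], [-2.96, 2.96]. Speed limits (rad/s): [2.39, 2.39, 3.14, 3.14, 3.14, 3.14, 3.14].

### API

Orientations are given as a rotation vector (axis times angle).
In Python, from bench import bot, eyes, ticket gives the robot as it stands.
- The arm moves only by the tool servo_tool, never from a script. Its argument "plan" is a list of rows, each a list of 5 numbers: the shift along the tool's x, y, z in mm, then the turn about the tool's z in degrees, then the opening, from 0 (shut) to 1 (fully open). In form: [[x, y, z, roll, claw], ...]. A call has 1 to 5 rows; each row is the pose to reach, as a shift and turn from the pose commanded when the call began, along the tool's axes at that moment; what a row does not reach only later rows make up. A row lasts 1/8 s, in which the tool goes at most 62.5 mm and 10.7 degrees, less where a joint would pass 70% of its speed; a pose out of reach is approached as far as the arm can. A call with a gripper value outside its range is refused whole. The fingers move at their own pace and stop on an object; "grip_force" is the grip in N (left out, the last holds). Time passes only in rows, so rows that repeat a pose let the fingers close. It gives the time, the measured TCP pose, the force, the opening and the grip force at its end, in the units of the state.
- bot.read_state(): the state, without advancing time (a new reading comes with each control period).
- eyes.snapshot(name): name is "scene" or "top" or "wrist"; returns (picture, depth): 480x640x3 uint8, red, green, blue; 480x640 float32, m along the optical axis (not along the pixel's ray), 0 where there is no reading.
- eyes.camera_params(name): a dict with "fx", "fy", "cx", "cy" (pixels), "extrinsics" (4x4, takes a point from camera to world coordinates). Camera axes: x right, y up, looking along -z (the intrinsics and any distortion apply to the point x, -y, -z); pixel columns grow to the right and rows downward; lengths in m; the calibration is good to about 2 mm. The wrist camera is an equidistant fisheye: a pixel r from the principal point sees the ray r / f radians off the axis. A picture is of the moment at which its call begins: read the wrist's pose just before it. camera_params takes no time and is no camera call; for the wrist camera it gives the pose at the moment of the call.
- ticket.job_done(): hands the job in; it is judged then, once.
The state is a dict: "clock": time; "joints": joint angles; "joint_vel": joint speeds; "joint_efforts": joint torques, N m; "tool_pos": TCP position; "ee_rot": TCP orientation; "ft_force": force on the tool from outside, world axes, zero at the start; "ft_torque": the same for the moment, N m; "width": finger opening in m; "grasp_force": force on a finger pad.
Only numpy, scipy, OpenCV 4.12 (cv2) and the standard library are available. Lean on these libraries where they do the work, as an engineer would, in place of code of your own. Each camera call takes 0.05 s, during which the arm holds its last target. There are 200 camera calls.

## Working session

There is one attempt and no reset: what is moved stays moved. The work goes in short steps, Python scripts to look and compute and a tool call to move; the robot and the scene stay as the last step left them, time stands still between calls to the robot, and variables do not carry over. Pictures are saved under pics/ and viewed, at most 10 in all, crops included, and the job is handed in when it is done.

Besides the shell and the picture viewer there is one more tool, called after "Emit:" as name(argument=value, ...) on one line, values as JSON. servo_tool: Moves the arm, as the interface text tells. Its arguments: {"type":"object","properties":{"plan":{"type":"array"},"grip_force":{"type":"number"}},"required":["plan"]}

```bash
ls; mkdir -p pics; python3 - <<'E'
from bench import bot,eyes,ticket
import cv2,numpy as np
s=bot.read_state();print({k:np.round(v,3) if not isinstance(v,dict) else v for k,v in s.items()},bot.tip_reach)
for n in("top","scene"):
    p,d=eyes.snapshot(n);cv2.imwrite(f"pics/{n}0.png",p[:,:,::-1]);np.save(f"pics/{n}0.npy",d)
    c=eyes.camera_params(n);print(n,c)
E
```

```text
pics
{'clock': np.float64(0.0), 'joints': array([ 1.192,  0.478,  0.022,  1.556, -0.011,  1.109, -0.083]), 'joint_vel': array([ 0.   ,  0.002,  0.002,  0.002,  0.002, -0.   ,  0.001]), 'joint_efforts': array([-0.0000e+00, -5.9646e+01,  1.6070e+00, -2.8120e+01,  1.2000e-02,
        9.0000e-03,  0.0000e+00]), 'tool_pos': array([ 0.18 , -0.65 ,  0.244]), 'ee_rot': array([-3.111e+00, -4.240e-01,  1.000e-03]), 'ft_force': array([-0.412, -0.138,  0.14 ]), 'ft_torque': array([ 0.026, -0.015, -0.02 ]), 'grasp_force': np.float64(0.0), 'width': np.float64(0.085)} 0.014
top {'fx': 556.0938722951802, 'fy': 556.0938722951802, 'cx': 312.71321237247736, 'cy': 244.39588713814047, 'extrinsics': array([[ 0.01905578,  0.998944  , -0.04180625,  0.52132968],
       [-0.99962517,  0.01821335, -0.02044003, -0.04531829],
       [-0.01965701,  0.04218008,  0.99891663,  1.00356141],
       [ 0.        ,  0.        ,  0.        ,  1.        ]])}
scene {'fx': 491.6289461571951, 'fy': 491.6289461571951, 'cx': 316.0260582951144, 'cy': 239.3255134949353, 'extrinsics': array([[ 0.67121781, -0.49981829,  0.54740144,  0.92712229],
       [ 0.7411391 ,  0.46586337, -0.4834089 , -0.3370194 ],
       [-0.01339767,  0.73017327,  0.68313066,  0.51733677],
       [ 0.        ,  0.        ,  0.        ,  1.        ]])}
```

View pics/top0.png

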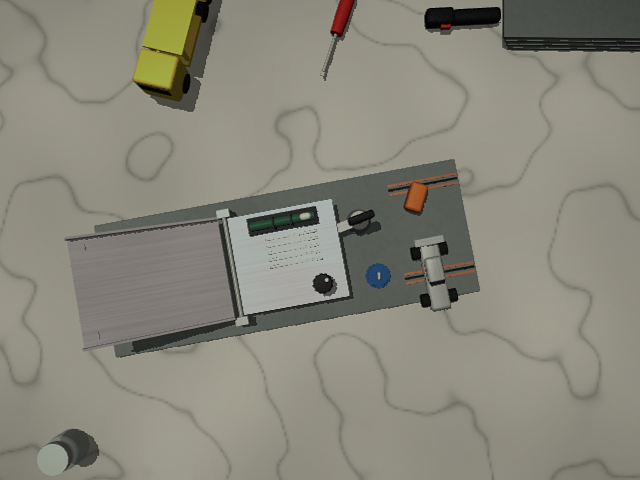

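View pics/scene0.png

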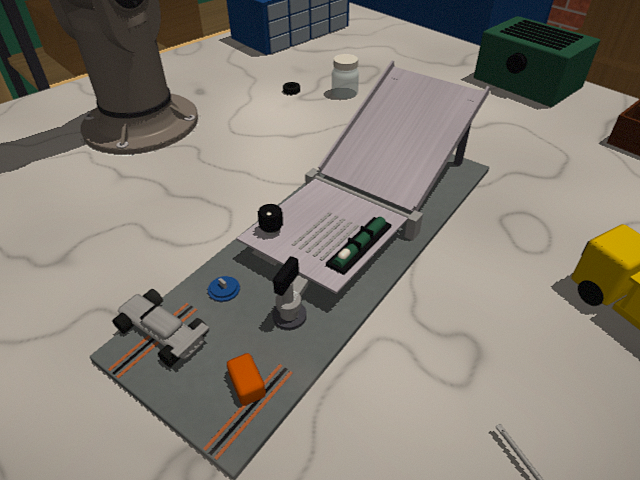

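The top view shows the board corners at about (95,226), (455,160), (480,290) and (117,357). The levelling knob is at (323,284), the lock bar at about (360,217) with its tongue pointing left under the flap, and the bubble at (306,216). The blue base is at (378,276), the car at (435,272) and the bumper at (416,197). The scene view agrees.

```bash
cat > h.py <<'E'
from bench import bot,eyes,ticket
import cv2,numpy as np
from scipy.optimize import least_squares
from scipy.spatial.transform import Rotation as R
def proj(n,P,c=None):
    c=c or eyes.camera_params(n);E=c["extrinsics"];q=(np.atleast_2d(P)-E[:3,3])@E[:3,:3]
    x,y,z=q[:,0],-q[:,1],-q[:,2]
    if n=="wrist":
        r=np.hypot(x,y);k=np.arctan2(r,z)/np.maximum(r,1e-9)
    else:k=1/z
    return np.c_[c["cx"]+c["fx"]*x*k,c["cy"]+c["fy"]*y*k]
def ray(n,uv,z,c=None):
    "world point at height z seen at pixel uv"
    c=c or eyes.camera_params(n);E=c["extrinsics"];uv=np.atleast_2d(uv).astype(float)
    a=(uv[:,0]-c["cx"])/c["fx"];b=(uv[:,1]-c["cy"])/c["fy"]
    if n=="wrist":
        t=np.hypot(a,b);k=np.sin(t)/np.maximum(t,1e-9);d=np.c_[a*k,-b*k,-np.cos(t)]
    else:d=np.c_[a,-b,-np.ones(len(a))]
    d=d@E[:3,:3].T;s=(z-E[2,3])/d[:,2]
    return E[:3,3]+d*s[:,None]
def ramp2w(p,L):
    x,y,a=p;L=np.atleast_2d(L);c,s=np.cos(a),np.sin(a)
    return np.c_[x+c*L[:,0]-s*L[:,1],y+s*L[:,0]+c*L[:,1],L[:,2]]
E
python3 - <<'E'
from h import *
img=cv2.imread("pics/top0.png");c=eyes.camera_params("top")
def blob(m,box):
    u0,v0,u1,v1=box;k=np.zeros(m.shape,bool);k[v0:v1,u0:u1]=m[v0:v1,u0:u1];v,u=np.nonzero(k);return np.array([u.mean(),v.mean()]),len(u),np.c_[u,v]
g=img.max(2)
kn,n,_=blob(g<60,(305,268,342,300));print("knob",kn,n)
lk,n,pts=blob(g<45,(344,202,380,225));print("lock",lk,n)
x,y,w=None,None,None
print("rect",cv2.minAreaRect(pts.astype(np.float32)))
L=np.array([[-120,340,12],[120,340,12],[120,-320,12],[-120,-320,12],[-55,-50,75],])/1e3
uv=np.array([[117,357],[95,226],[455,160],[480,290],kn])
f=lambda p:(proj("top",ramp2w(p,L),c)-uv).ravel()
r=least_squares(f,[0.5,0,0.1],loss="soft_l1");p=r.x;print(p,np.degrees(p[2]),np.round(f(p).reshape(-1,2),1))
np.save("ramp.npy",p)
print("knob",ramp2w(p,[-.055,-.05,.071]),ray("top",kn,.075,c));print("lock",ramp2w(p,[.04,-.13,.089]))
q=ray("top",pts,.102,c)[:,:2];m=q.mean(0);w,V=np.linalg.eigh(np.cov((q-m).T));a=np.arctan2(V[1,1],V[0,1]);print("bar centre",m,"dir deg",np.degrees(a),"in ramp",np.degrees(a-p[2]),"spread",(q-m)@V[:,1]@np.ones(1) if 0 else np.ptp((q-m)@V,axis=0))
d=np.load("pics/top0.npy");lp=proj("top",ramp2w(p,[.04,-.13,.102]),c);print("pix lock",lp)
s=bot.read_state();print(R.from_rotvec(s["ee_rot"]).as_matrix().round(3))
E
```

```text
knob [323.38636364 284.17532468] 308
lock [362.53256705 218.17241379] 261
rect ((363.5, 217.0), (14.0, 31.0), 90.0)
[0.5391507  0.01311592 0.19955829] 11.433847925917398 [[-1.5  0.8]
 [-1.3 -0.3]
 [ 0.2 -1. ]
 [ 1.1  1.5]
 [ 0.9 -0.6]]
knob [[ 0.49515404 -0.04679479  0.071     ]] [[ 0.49419841 -0.04536342  0.075     ]]
lock [[ 0.6041276  -0.10637467  0.089     ]]
bar centre [ 0.60313793 -0.10693282] dir deg 98.85782959390382 in ramp 87.42398166798641 spread [0.0247816  0.04930362]
pix lock [[362.19586462 217.55789357]]
[[ 0.964  0.267 -0.001]
 [ 0.267 -0.964  0.002]
 [-0.    -0.002 -1.   ]]
```

```bash
python3 - <<'E'
import cv2
i=cv2.imread("pics/top0.png")[150:310,220:500];cv2.imwrite("pics/topc.png",cv2.resize(i,None,fx=2.8,fy=2.8,interpolation=cv2.INTER_CUBIC))
E
```

```text
(no output)
```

View pics/topc.png

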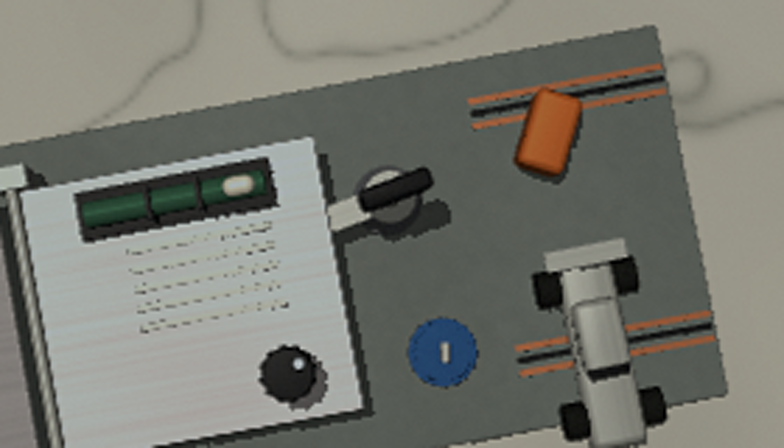

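The crop shows the lock bar from (360,200) to (432,177) in crop pixels, with its centre within 1 px of the ramp fit. The tongue lies under the flap, and the lock angle is about 1.4. I'll move towards a spot above the lock.

Emit:
servo_tool(plan=[[50, -37, 0, -10, 1], [100, -74, 0, -20, 1], [150, -111, 0, -30, 1], [200, -149, 0, -40, 1], [250, -186, 0, -50, 1]])

```text
clock: 0.72
tool_pos: [0.3725, -0.4024, 0.2452]
ee_rot: [-2.637, -1.707, 0.0]
ft_force: [1.6, -0.7, 0.1]
width: 0.0856
grasp_force: 0.0
```

```bash
cat >> h.py <<'E'
def to(target,yaw=None,s=None):
    "tool-frame shift (mm) and roll (deg) from the present pose to target TCP / tool-x yaw (deg)"
    s=s or bot.read_state();M=R.from_rotvec(s["ee_rot"]).as_matrix();y0=np.degrees(np.arctan2(M[1,0],M[0,0]))
    d=M.T@(np.array(target)-s["tool_pos"])*1e3
    print("t",round(float(s["clock"]),2),"tcp",s["tool_pos"].round(4),"yaw",y0.round(1),"tilt z",M[:,2].round(3),"j",s["joints"].round(2),"shift",d.round(1),"roll",None if yaw is None else round(float(-((yaw-y0+180)%360-180)),1))
    print("F",s["ft_force"].round(1),"T",s["ft_torque"].round(2),"w",round(float(s["width"]),4),"gf",round(float(s["grasp_force"]),1))
E
python3 -c "
from h import *
to([.603,-.1066,.2],108)"
```

```text
t 0.72 tcp [ 0.3725 -0.4024  0.2452] yaw 65.8 tilt z [-0.  0. -1.] j [ 0.93  0.29 -0.27  1.85  0.09  1.02  0.21] shift [364.3  89.3  45.1] roll -42.2
F [ 1.6 -0.7  0.1] T [-0.04 -0.07 -0.03] w 0.0856 gf 0.0
```

Emit:
servo_tool(plan=[[60, 15, 0, -9, 1], [120, 30, 0, -18, 1], [180, 45, 0, -27, 1], [240, 59, 0, -36, 1], [300, 74, 20, -42, 1]])

```text
clock: 1.35
tool_pos: [0.5638, -0.1624, 0.2271]
ee_rot: [1.851, 2.535, 0.002]
ft_force: [1.0, -0.9, 0.4]
width: 0.0855
grasp_force: 0.0
```

```bash
python3 -c "
from h import *
to([.603,-.1066,.2],108)
p,d=eyes.snapshot('wrist');cv2.imwrite('pics/w1.png',p[:,:,::-1]);c=eyes.camera_params('wrist');print(c)
r=np.load('ramp.npy');print(proj('wrist',ramp2w(r,[[.04,-.13,.102],[-.055,-.05,.089]]),c))"
```

```text
t 1.35 tcp [ 0.5638 -0.1624  0.2271] yaw 107.7 tilt z [ 0.003 -0.001 -1.   ] j [ 0.57  0.4  -0.51  1.77  0.22  1.03  0.29] shift [41.3 54.3 27.2] roll -0.3
F [ 1.  -0.9  0.4] T [-0.07 -0.01  0.01] w 0.0855 gf 0.0
{'fx': 371.64829954431775, 'fy': 371.64829954431775, 'cx': 311.28607946788844, 'cy': 236.3078582992018, 'extrinsics': array([[ 0.94798987, -0.30114845, -0.10307673,  0.540093  ],
       [ 0.31827824,  0.90067235,  0.29578416, -0.07516543],
       [ 0.00376342, -0.31320747,  0.94967727,  0.35203336],
       [ 0.        ,  0.        ,  0.        ,  1.        ]])}
[[383.13682102 191.72503923]
 [261.4493328   61.15313369]]
```

View pics/w1.png

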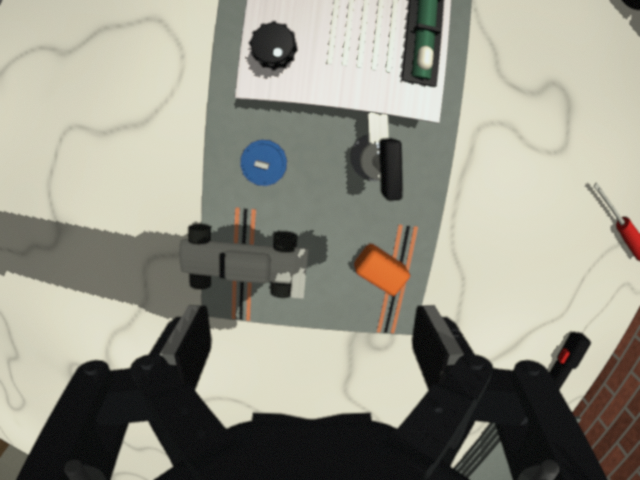

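The wrist picture shows the bar's top at about (391,170), the knob at (273,45) and the tongue at (377,125). The arm was still moving while the picture was taken, so I'll measure again now that it has settled.

```bash
cat >> h.py <<'E'
def dark(p,pred,rad,thr):
    g=p.max(2);m=np.zeros(g.shape,np.uint8);cv2.circle(m,tuple(int(round(v)) for v in pred),rad,1,-1)
    m=((g<thr)&(m>0)).astype(np.uint8);n,l,st,ce=cv2.connectedComponentsWithStats(m)
    k=1+np.argmax(st[1:,4]);v,u=np.nonzero(l==k);return np.c_[u,v]
E
python3 -c "
from h import *
c=eyes.camera_params('wrist');p,d=eyes.snapshot('wrist');cv2.imwrite('pics/w2.png',p[:,:,::-1])
r=np.load('ramp.npy');P=proj('wrist',ramp2w(r,[[.04,-.13,.102],[-.055,-.05,.089]]),c);print(P)
for thr in (28,38):
  b=dark(p,P[0],45,thr);q=ray('wrist',b,.102,c)[:,:2];(ctr,sz,an)=cv2.minAreaRect((q*1e3).astype(np.float32));print('bar',b.mean(0),ctr,sz,an,q.mean(0))
  b=dark(p,P[1],45,thr);q=ray('wrist',b,.089,c)[:,:2];print('knob',b.mean(0),cv2.minEnclosingCircle((q*1e3).astype(np.float32)),q.mean(0))
to([.603,-.1066,.2],108)
"
```

```text
[[383.13682102 191.72503923]
 [261.4493328   61.15313369]]
bar [377.49864499 179.86178862] (598.3038940429688, -101.48534393310547) (9.602439880371094, 41.594635009765625) 14.024602890014648 [ 0.59744348 -0.09997447]
knob [275.5257732   73.80412371] ((507.25433349609375, -52.11257553100586), 7.451730251312256) [ 0.50747074 -0.05266766]
bar [381.64362336 186.16686532] (601.9853515625, -100.96337890625) (14.151506423950195, 42.62343215942383) 21.637781143188477 [ 0.60181264 -0.10314336]
knob [264.9137931   67.48275862] ((497.3759765625, -43.854209899902344), 16.69025993347168) [ 0.49887021 -0.05040552]
t 1.45 tcp [ 0.5643 -0.1557  0.2244] yaw 108.2 tilt z [-0.     0.005 -1.   ] j [ 0.57  0.4  -0.52  1.77  0.22  1.03  0.29] shift [34.4 52.1 24.6] roll 0.2
F [-0.2  0.5 -0.5] T [ 0.02  0.07 -0.01] w 0.0857 gf 0.0
```

Emit:
servo_tool(plan=[[18, 26, 15, 0, 1], [36, 51, 30, 0, 1], [36, 51, 40, 0, 1], [36, 51, 40, 0, 1], [36, 51, 40, 0, 1]])

```text
clock: 2.08
tool_pos: [0.5993, -0.1157, 0.1864]
ee_rot: [1.86, 2.531, -0.001]
ft_force: [0.4, -0.4, 0.4]
width: 0.0857
grasp_force: 0.0
```

```bash
python3 -c "
from h import *
to([.603,-.1035,.094],108)
c=eyes.camera_params('wrist');p,d=eyes.snapshot('wrist');cv2.imwrite('pics/w3.png',p[:,:,::-1])
r=np.load('ramp.npy');P=proj('wrist',ramp2w(r,[[.04,-.13,.102],[-.055,-.05,.089]]),c);print(P)
for thr in (30,40,50):
  b=dark(p,P[0],80,thr);q=ray('wrist',b,.102,c)[:,:2];(ctr,sz,an)=cv2.minAreaRect((q*1e3).astype(np.float32));print('bar',b.mean(0),ctr,sz,an,q.mean(0))
  b=dark(p,P[1],60,thr);q=ray('wrist',b,.089,c)[:,:2];print('knob',b.mean(0),cv2.minEnclosingCircle((q*1e3).astype(np.float32)),q.mean(0))
"
```

```text
t 2.08 tcp [ 0.5993 -0.1157  0.1864] yaw 107.4 tilt z [-0.    -0.001 -1.   ] j [ 0.47  0.48 -0.5   1.75  0.27  0.99  0.16] shift [10.6  7.2 92.4] roll -0.6
F [ 0.4 -0.4  0.4] T [0.   0.01 0.07] w 0.0857 gf 0.0
[[323.61541012 242.65857678]
 [183.41197261  97.84884012]]
bar [322.05585106 222.64893617] (602.4298706054688, -98.86553955078125) (9.357278823852539, 44.70363998413086) 17.666410446166992 [ 0.59942129 -0.09490853]
knob [209.12919897  99.48837209] ((506.3271484375, -42.404296875), 13.993989944458008) [ 0.51168904 -0.04398241]
bar [326.96889226 230.48330804] (603.9819946289062, -98.55506134033203) (11.838944435119629, 45.711944580078125) 21.39299774169922 [ 0.603748   -0.09863035]
knob [191.89163155  90.54425045] ((500.02191162109375, -41.063514709472656), 18.165706634521484) [ 0.49917852 -0.04111108]
bar [326.99928673 230.42011412] (603.9843139648438, -98.72502899169922) (12.186599731445312, 45.94640350341797) 20.82784080505371 [ 0.60375226 -0.09858992]
knob [193.5855  89.6685] ((500.1352233886719, -40.636775970458984), 18.455232620239258) [ 0.5001104  -0.04034221]
```

View pics/w3.png

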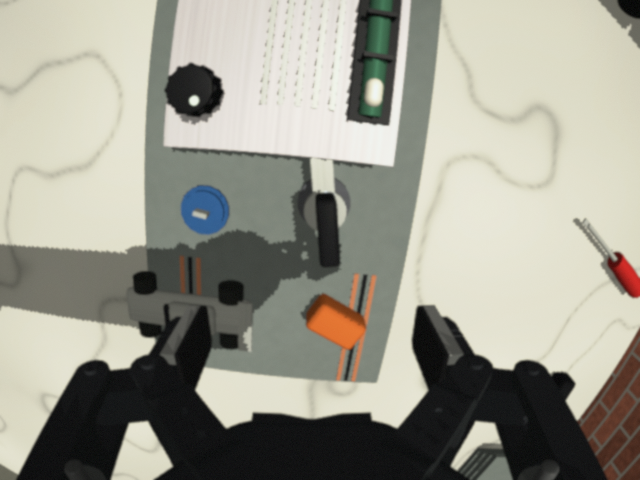

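The wrist picture shows the bar from (322,195) to (333,265), the tongue up to (320,160) and the knob at (194,90). I'll use depth to isolate the top faces, so the sides don't shift the centres.

```bash
cat >> h.py <<'E'
def cloud(n,d,c):
    v,u=np.nonzero(d>0);z=d[v,u];a=(u-c["cx"])/c["fx"];b=(v-c["cy"])/c["fy"]
    if n=="wrist":
        t=np.hypot(a,b);k=np.tan(t)/np.maximum(t,1e-9);a,b=a*k,b*k
    E=c["extrinsics"];return np.c_[a*z,-b*z,-z]@E[:3,:3].T+E[:3,3]
def tops(n,d=None,lock=(.604,-.102),knob=(.497,-.044)):
    c=eyes.camera_params(n)
    if d is None:p,d=eyes.snapshot(n)
    X=cloud(n,d,c)
    for nm,ctr,rad,zlo in(("bar",lock,.04,.06),("knob",knob,.03,.065)):
        Q=X[(np.hypot(*(X[:,:2]-ctr).T)<rad)&(X[:,2]>zlo)&(X[:,2]<.13)]
        if len(Q)<9:print(n,nm,len(Q));continue
        zt=np.percentile(Q[:,2],90);T=Q[abs(Q[:,2]-zt)<.005]
        q=(T[:,:2]*1e3).astype(np.float32);r=cv2.minAreaRect(q)
        print(n,nm,len(T),"ztop",zt.round(4),"mean",q.mean(0).round(1),"rect",np.round(r[0],1),np.round(r[1],1),round(r[2],1),"circ",np.round(cv2.minEnclosingCircle(q)[0],1),np.round(cv2.minEnclosingCircle(q)[1],1))
E
python3 -c "
from h import *
tops('top',np.load('pics/top0.npy'));tops('wrist')
to([.603,-.1035,.094],108)
"
```

```text
top bar 199 ztop 0.1035 mean [ 605.1 -104. ] rect [ 605.2 -104.2] [12.7 43.5] 21.5 circ [ 604.3 -104.5] 21.8
top knob 282 ztop 0.0904 mean [496.1 -43.6] rect [496.1 -44. ] [32.3 30.6] 79.6 circ [495.6 -43. ] 17.0
wrist bar 1415 ztop 0.1015 mean [604.5 -99.8] rect [ 605.  -101.1] [13.2 43.8] 21.5 circ [ 605.1 -101.1] 22.0
wrist knob 1985 ztop 0.0889 mean [497.  -40.5] rect [495.9 -40.4] [33.7 33.8] 89.8 circ [496.  -40.9] 17.8
t 2.17 tcp [ 0.5996 -0.1154  0.1867] yaw 107.4 tilt z [ 0.001 -0.001 -1.   ] j [ 0.47  0.48 -0.5   1.75  0.27  0.99  0.16] shift [10.4  6.7 92.7] roll -0.6
F [-0.1  0.3  1. ] T [ 0.01 -0.02  0.03] w 0.0856 gf 0.0
```

Emit:
servo_tool(plan=[[11, 9, 30, -4, 1], [11, 9, 65, -4, 1], [11, 9, 100, -4, 1], [11, 9, 100, -4, 1], [11, 9, 100, -4, 0.6]], grip_force=40)

```text
clock: 2.8
tool_pos: [0.6059, -0.1012, 0.0876]
ee_rot: [1.768, 2.595, 0.001]
ft_force: [0.3, 0.1, -0.1]
width: 0.0699
grasp_force: 0.0
```

```bash
python3 -c "
from h import *
to([.605,-.1025,.086],111.5)
"
```

```text
t 2.8 tcp [ 0.6059 -0.1012  0.0876] yaw 111.5 tilt z [ 0.002 -0.    -1.   ] j [ 0.41  0.61 -0.47  1.8   0.37  0.82  0.13] shift [-0.8 -1.3  1.6] roll -0.0
F [ 0.3  0.1 -0.1] T [-0.    0.04  0.03] w 0.0699 gf 0.0
```

Emit:
servo_tool(plan=[[-1, -1, 1, 0, 0.3], [-1, -1, 1, 0, 0], [-1, -1, 1, 0, 0], [-1, -1, 1, 0, 0], [-1, -1, 1, 0, 0]], grip_force=40)

```text
clock: 3.42
tool_pos: [0.6055, -0.1021, 0.0858]
ee_rot: [1.767, 2.596, 0.002]
ft_force: [2.3, 0.6, 3.9]
width: 0.0122
grasp_force: 42.8
```

Emit:
servo_tool(plan=[[0, 0, 0, -8, 0], [0, 0, 0, -17, 0], [0, 0, 0, -26, 0], [0, 0, 0, -35, 0], [0, 0, 0, -44, 0]])

```text
clock: 4.05
tool_pos: [0.6054, -0.1022, 0.0859]
ee_rot: [0.658, 3.07, 0.0]
ft_force: [2.4, 0.5, 3.1]
width: 0.0125
grasp_force: 42.7
```

```bash
python3 -c "
from h import *
to([.605,-.1025,.086],191.4)
"
```

```text
t 4.05 tcp [ 0.6054 -0.1022  0.0859] yaw 155.8 tilt z [ 0.002 -0.    -1.   ] j [ 0.54  0.65 -0.66  1.8   0.51  0.86  0.8 ] shift [ 0.3 -0.4 -0.1] roll -35.6
F [2.4 0.5 3.1] T [ 0.02 -0.35 -0.05] w 0.0125 gf 42.7
```

Emit:
servo_tool(plan=[[0, 0, 0, -9, 0], [0, 0, 0, -18, 0], [0, 0, 0, -27, 0], [0, 0, 0, -35, 0], [0, 0, 0, -39, 0]])

```text
clock: 4.68
tool_pos: [0.6055, -0.1023, 0.0859]
ee_rot: [-0.397, 3.114, 0.001]
ft_force: [1.9, -0.0, 5.7]
width: 0.012
grasp_force: 61.9
```

```bash
python3 -c "
from h import *
to([.605,-.1025,.086],191.4)
"
```

```text
t 4.67 tcp [ 0.6055 -0.1023  0.0859] yaw -165.5 tilt z [ 0.002  0.001 -1.   ] j [ 0.64  0.71 -0.81  1.79  0.63  0.92  1.38] shift [ 0.5 -0.1 -0.1] roll 3.1
F [ 1.9 -0.   5.7] T [ 0.13 -0.4  -1.49] w 0.012 gf 61.9
```

At the stop the torque is -1.5 N m, so I'll ease back 2°, release and rise.

Emit:
servo_tool(plan=[[0, 0, 0, 1, 0], [0, 0, 0, 2, 0], [0, 0, 0, 2, 0.5], [0, 0, 0, 2, 1], [0, 0, 0, 2, 1]])

```text
clock: 5.3
tool_pos: [0.6038, -0.1023, 0.0846]
ee_rot: [0.343, -3.122, 0.0]
ft_force: [0.4, 0.5, 0.6]
width: 0.0669
grasp_force: 0.0
```

Emit:
servo_tool(plan=[[0, 0, -30, 0, 1], [0, 0, -70, 0, 1], [0, 0, -90, 0, 1], [0, 0, -90, 0, 1], [0, 0, -90, 0, 1]])

```text
clock: 5.92
tool_pos: [0.6035, -0.1025, 0.1737]
ee_rot: [0.342, -3.121, -0.0]
ft_force: [-0.8, -0.6, -1.0]
width: 0.0851
grasp_force: 0.0
```

```bash
python3 -c "
from h import *
to([.4965,-.0425,.18],192)
tops('top');p,d=eyes.snapshot('top');cv2.imwrite('pics/t4.png',cv2.resize(p[150:310,220:500,::-1],None,fx=2.8,fy=2.8))
"
```

```text
t 5.92 tcp [ 0.6035 -0.1025  0.1737] yaw -167.5 tilt z [-0.002 -0.    -1.   ] j [ 0.69  0.6  -0.87  1.73  0.52  1.06  1.43] shift [91.5 81.8 -6.1] roll 0.5
F [-0.8 -0.6 -1. ] T [ 0.01 -0.01  0.02] w 0.0851 gf 0.0
top bar 0
top knob 293 ztop 0.0905 mean [495.9 -43.4] rect [496.  -43.3] [32.4 32.7] 60.0 circ [496.1 -43.1] 17.1
```

View pics/t4.png

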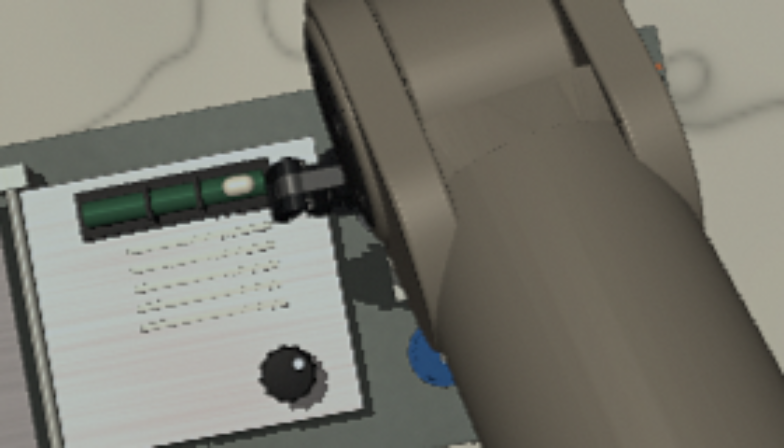

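The top crop shows the arm hiding the lock. The knob is at (288,374) and the bubble still at (238,185). I'll check the bar with wrist depth and then move over the knob.

```bash
python3 -c "
from h import *
tops('wrist')
"
```

```text
wrist bar 1521 ztop 0.1014 mean [ 603.3 -101.9] rect [ 604.7 -101.5] [43.9 12.8] 12.0 circ [ 604.6 -101. ] 22.1
wrist knob 2127 ztop 0.0889 mean [496.3 -41.9] rect [495.9 -40.8] [33.6 33.9] 28.7 circ [496.  -40.7] 17.5
```

Emit:
servo_tool(plan=[[20, 18, -5, 10, 1], [40, 36, -10, 20, 1], [60, 54, -10, 30, 1], [80, 72, -10, 40, 1], [92, 82, -10, 50, 1]])

```text
clock: 6.7
tool_pos: [0.4953, -0.0415, 0.1844]
ee_rot: [-1.016, -2.971, 0.001]
ft_force: [0.4, 0.2, -0.2]
width: 0.0855
grasp_force: 0.0
```

Emit:
servo_tool(plan=[[0, 0, 0, 10, 1], [0, 0, 0, 20, 1], [0, 0, 0, 30, 1], [0, 0, 0, 41, 1], [0, 0, 0, 41, 1]])

```text
clock: 7.32
tool_pos: [0.4965, -0.042, 0.1846]
ee_rot: [-1.985, -2.434, 0.001]
ft_force: [0.0, 0.6, -0.1]
width: 0.0858
grasp_force: 0.0
```

```bash
python3 -c "
from h import *
to([.496,-.0422,.074],101.2)
tops('wrist',lock=(.6045,-.1023));tops('top')
"
```

```text
t 7.33 tcp [ 0.4965 -0.042   0.1846] yaw 101.6 tilt z [-0.001 -0.    -1.   ] j [ 0.48  0.32 -0.62  2.    0.24  0.89 -0.06] shift [-1.000e-01 -5.000e-01  1.106e+02] roll 0.4
F [ 0.   0.6 -0.1] T [-0.01  0.01 -0.02] w 0.0858 gf 0.0
wrist bar 51 ztop 0.0997 mean [ 584.8 -106.6] rect [ 584.8 -106.6] [3.4 9.4] 32.6 circ [ 585.9 -106. ] 4.7
wrist knob 1924 ztop 0.0887 mean [495.8 -39.3] rect [495.8 -40.1] [33.6 33.8] 28.9 circ [495.7 -40.4] 17.6
top bar 204 ztop 0.1031 mean [ 605.2 -104. ] rect [ 605.2 -104.2] [43.6 12.9] 12.1 circ [ 605.2 -104.4] 21.8
top knob 0
```

The bar now lies at 12° against the ramp's ~11.3°, so the lock is at its stop. I'll go down onto the knob.

Emit:
servo_tool(plan=[[0, 0, 40, 0, 1], [0, 0, 80, 0, 1], [0, 0, 110, 0, 1], [0, 0, 110, 0, 1], [0, 0, 110, 0, 0.6]], grip_force=40)

```text
clock: 8.05
tool_pos: [0.4975, -0.042, 0.0759]
ee_rot: [1.985, 2.434, 0.001]
ft_force: [0.7, -0.4, 0.5]
width: 0.0698
grasp_force: 0.0
```

Emit:
servo_tool(plan=[[0, 0, 0, 0, 0.4], [0, 0, 0, 0, 0.3], [0, 0, 0, 0, 0.2], [0, 0, 0, 0, 0.2], [0, 0, 0, 0, 0.2]], grip_force=40)

```text
clock: 8.68
tool_pos: [0.4967, -0.0427, 0.0752]
ee_rot: [1.988, 2.433, -0.001]
ft_force: [-3.1, -3.0, 4.1]
width: 0.0308
grasp_force: 40.8
```

```bash
python3 -c "
from h import *
to([.496,-.0422,.0745],101.2)
"
```

```text
t 8.68 tcp [ 0.4967 -0.0427  0.0752] yaw 101.5 tilt z [-0.    -0.001 -1.   ] j [ 0.4   0.49 -0.54  2.08  0.4   0.67 -0.2 ] shift [ 0.6 -0.6  0.7] roll 0.3
F [-3.1 -3.   4.1] T [-0.49  0.48  0.06] w 0.0308 gf 40.8
```

Emit:
servo_tool(plan=[[0, 0, 0, 0, 0], [0, 0, 0, 0, 0], [0, 0, 1, 0, 0], [0, 0, 2, 0, 0], [0, 0, 2, 0, 0]], grip_force=70)

```text
clock: 9.3
tool_pos: [0.4968, -0.043, 0.0731]
ee_rot: [1.988, 2.432, -0.002]
ft_force: [-3.4, -5.6, 6.9]
width: 0.0301
grasp_force: 69.0
```

Emit:
servo_tool(plan=[[0, 0, 0.5, 0, 0], [0, 0, 1, 0, 0], [0, 0, 1, 0, 0]])

```text
clock: 9.68
tool_pos: [0.4968, -0.0431, 0.0725]
ee_rot: [1.988, 2.432, -0.002]
ft_force: [-4.8, -5.3, 10.6]
width: 0.0301
grasp_force: 69.4
```

Emit:
servo_tool(plan=[[0, 0, 0.5, 0, 0], [0, 0, 1, 0, 0], [0, 0, 1, 0, 0]])

```text
clock: 10.05
tool_pos: [0.4969, -0.0432, 0.0722]
ee_rot: [1.988, 2.431, -0.003]
ft_force: [-7.6, -6.5, 20.0]
width: 0.0303
grasp_force: 70.4
```

```bash
python3 - <<'E'
from h import *
to([.496,-.0422,.0745],101.2)
for n in("top","scene"):
    c=eyes.camera_params(n);p,d=eyes.snapshot(n);cv2.imwrite(f"pics/{n}5.png",p[:,:,::-1])
    pr=np.load("ramp.npy");print(n,proj(n,ramp2w(pr,[[.062,0,.069],[.062,-.04,.069]]),c))
a=cv2.imread("pics/top5.png")[150:310,220:420];b=cv2.imread("pics/scene5.png")[160:320,220:420]
cv2.imwrite("pics/c5.png",cv2.resize(np.hstack([a,b]),None,fx=2,fy=2,interpolation=cv2.INTER_CUBIC))
E
```

```text
t 10.05 tcp [ 0.4969 -0.0432  0.0722] yaw 101.5 tilt z [-0.    -0.002 -1.   ] j [ 0.39  0.49 -0.53  2.08  0.4   0.67 -0.21] shift [ 1.1 -0.7 -2.3] roll 0.3
F [-7.6 -6.5 20. ] T [-0.79  1.64  0.02] w 0.0303 gf 70.4
top [[282.58757566 220.46618999]
 [305.90147065 216.18065734]]
scene [[356.95218148 235.59018537]
 [340.13813008 252.60115328]]
```

View pics/c5.png

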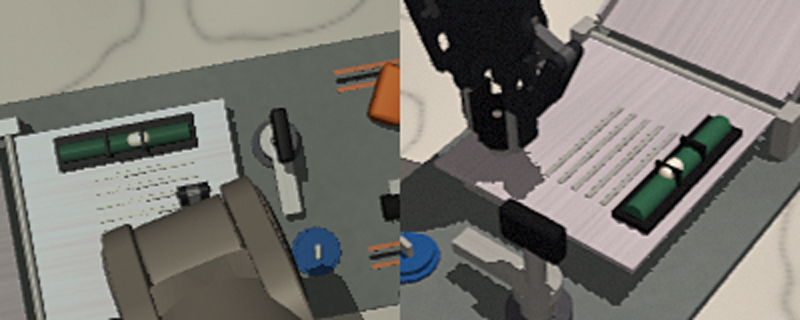

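The crop shows the tongue clear of the flap, pointing to the ramp's -x. The foot is in contact at 20 N. In the left half the bubble, at about (139,139), lies under the ring nearer the free edge. I'll measure how far off it is.

```bash
cat >> h.py <<'E'
def bubble(n,img,c):
    "ramp-y (mm) of white bubble and of dark rings' pattern along the vial"
    pr=np.load("ramp.npy");ys=np.arange(-.056,.0565,.0005);off=np.arange(-.005,.0051,.001)
    P=np.array([[.062+o,y+.005,.061] for o in off for y in ys]);uv=proj(n,ramp2w(pr,P),c).astype(np.float32)
    g=cv2.remap(img,uv[:,0].copy(),uv[:,1].copy(),cv2.INTER_LINEAR).astype(float).reshape(len(off),len(ys),3)
    return ys*1e3,g
def bub(n,img,c):
    y,g=bubble(n,img,c);w=np.clip(g[...,0]-60,0,None)   # blue/red channel: white bubble only
    w=np.clip(g.min(2)-90,0,None)
    col=w.sum(0);lum=g.max(2)[3:-3].mean(0)
    return (col*y).sum()/max(col.sum(),1),col,lum,y
E
python3 - <<'E'
from h import *
for n in("top","scene"):
    c=eyes.camera_params(n)
    for f in(f"pics/{n}0.png",f"pics/{n}5.png"):
        m,col,lum,y=bub(n,cv2.imread(f),c);print(f,"bubble y+5=",round(m,2),"extent",y[col>col.max()/3][[0,-1]],"\n lum/4mm",[int(lum[i:i+4].mean()) for i in range(0,len(lum)-3,4)])
E
```

```text
pics/top0.png bubble y+5= -42.54 extent [-50.5 -35. ] 
 lum/4mm [70, 73, 103, 142, 158, 160, 160, 160, 161, 157, 135, 83, 70, 70, 71, 71, 72, 66, 40, 46, 65, 72, 72, 71, 72, 72, 72, 72, 71, 72, 72, 72, 71, 56, 35, 54, 70, 72, 73, 72, 72, 72, 72, 73, 72, 72, 72, 73, 73, 74, 74, 72, 73, 73, 61, 54]
pics/top5.png bubble y+5= -12.58 extent [-22.5  -7. ] 
 lum/4mm [78, 78, 78, 78, 77, 77, 78, 78, 78, 78, 78, 78, 77, 77, 78, 85, 123, 147, 66, 104, 176, 179, 178, 174, 145, 88, 77, 78, 78, 79, 79, 80, 68, 36, 48, 70, 79, 79, 80, 79, 79, 78, 79, 80, 79, 79, 79, 80, 79, 79, 79, 79, 80, 78, 59, 64]
pics/scene0.png bubble y+5= -28.99 extent [-44.  56.] 
 lum/4mm [35, 39, 74, 83, 86, 128, 172, 197, 210, 211, 211, 211, 212, 218, 181, 96, 78, 82, 83, 84, 72, 26, 9, 11, 31, 73, 82, 81, 79, 80, 80, 79, 79, 79, 83, 65, 23, 10, 11, 29, 67, 79, 78, 78, 77, 78, 77, 77, 76, 76, 75, 73, 71, 75, 72, 97]
pics/scene5.png bubble y+5= 4.27 extent [-20.  56.] 
 lum/4mm [80, 86, 85, 85, 84, 85, 85, 84, 83, 84, 84, 83, 84, 83, 82, 82, 82, 114, 169, 209, 217, 113, 50, 195, 240, 233, 206, 116, 79, 78, 79, 80, 83, 70, 34, 13, 13, 20, 46, 75, 79, 79, 79, 79, 78, 78, 78, 79, 78, 77, 77, 74, 81, 93, 125, 166]
```

The top view puts the bubble at about +11 mm and the scene view at about +12.9 mm, so the knob needs roughly 0.9 rad anticlockwise. I'll turn 40° first and follow down 1.3 mm.

Emit:
servo_tool(plan=[[0, 0, 0.3, -8, 0], [0, 0, 0.5, -16, 0], [0, 0, 0.8, -24, 0], [0, 0, 1.1, -32, 0], [0, 0, 1.3, -40, 0]])

```text
clock: 10.78
tool_pos: [0.4974, -0.0431, 0.071]
ee_rot: [1.03, 2.967, -0.003]
ft_force: [-5.4, -5.5, 18.0]
width: 0.0302
grasp_force: 70.5
```

```bash
cat >> h.py <<'E'
def chk(tag):
    to([.496,-.0422,.0745],101.2)
    for n in("top","scene"):
        c=eyes.camera_params(n);p,d=eyes.snapshot(n);cv2.imwrite(f"pics/{n}{tag}.png",p[:,:,::-1])
        m,col,lum,y=bub(n,p[:,:,::-1].copy(),c);k=(y>-35)&(y<30);h=k&(lum>(lum[k].max()+78)/2);print(n,"bright",y[h][[0,-1]],[int(lum[i:i+4].mean()) for i in range(48,len(lum)-63,4)])
E
python3 -c "
from h import *
chk(6)"
```

```text
t 10.78 tcp [ 0.4974 -0.0431  0.071 ] yaw 141.7 tilt z [ 0.001 -0.002 -1.   ] j [ 0.52  0.54 -0.7   2.07  0.53  0.71  0.38] shift [ 1.6 -0.2 -3.5] roll 40.5
F [-5.4 -5.5 18. ] T [-0.83  1.58 -0.05] w 0.0302 gf 70.5
top bright [-14.5   1.5] [78, 77, 79, 79, 75, 46, 40, 66, 110, 156, 174, 177, 177, 177, 178, 176, 158, 102, 78, 79, 67, 37, 51, 72, 80, 79, 79, 79, 79]
scene bright [-10.    5.5] [77, 74, 76, 76, 72, 69, 40, 15, 9, 19, 104, 195, 223, 228, 228, 229, 230, 225, 201, 110, 72, 56, 22, 10, 14, 26, 59, 78, 78]
```

The bubble is at +2.0 mm in both views, so it needs about 9° more.

Emit:
servo_tool(plan=[[0, 0, 0.1, -4, 0], [0, 0, 0.3, -9, 0], [0, 0, 0.3, -9, 0], [0, 0, 0.3, -9, 0]])

```text
clock: 11.38
tool_pos: [0.4974, -0.043, 0.0707]
ee_rot: [0.801, 3.037, -0.003]
ft_force: [-4.6, -5.4, 18.6]
width: 0.0303
grasp_force: 70.6
```

```bash
python3 - <<'E'
from h import *
chk(7)
a=cv2.imread("pics/top7.png")[150:310,220:420];b=cv2.imread("pics/scene7.png")[160:320,220:420]
cv2.imwrite("pics/c7.png",cv2.resize(np.hstack([a,b]),None,fx=2,fy=2,interpolation=cv2.INTER_CUBIC))
E
```

```text
t 11.38 tcp [ 0.4974 -0.043   0.0707] yaw 150.4 tilt z [ 0.001 -0.002 -1.   ] j [ 0.55  0.55 -0.73  2.07  0.56  0.72  0.51] shift [ 1.6 -0.  -3.8] roll 49.2
F [-4.6 -5.4 18.6] T [-0.86  1.56  0.08] w 0.0303 gf 70.6
top bright [-12.5   3.5] [77, 77, 78, 79, 75, 45, 40, 60, 82, 112, 157, 174, 177, 177, 178, 178, 176, 156, 98, 77, 67, 37, 50, 72, 79, 79, 79, 79, 79]
scene bright [-9.5  6.5] [74, 72, 72, 71, 70, 67, 35, 11, 12, 20, 81, 167, 209, 223, 227, 227, 228, 232, 221, 157, 87, 54, 19, 8, 15, 33, 67, 78, 77]
```

View pics/c7.png

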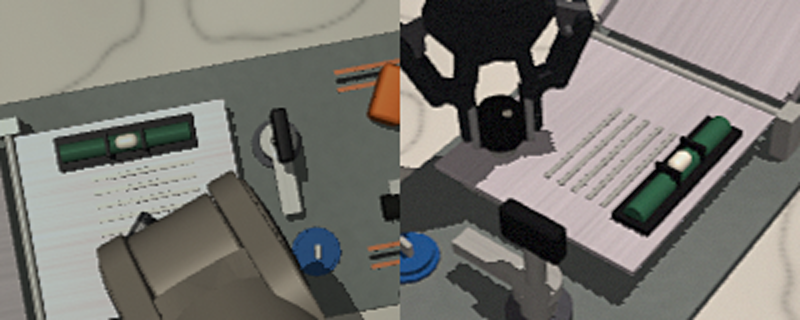

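The bubble sits between the rings in both views, about 0 to 0.7 mm off centre. The knob is gripped and pressed with 18.6 N, so I'm handing in.

```bash
python3 -c "
from bench import ticket
print(ticket.job_done())"
```

```text
the job is handed in; nothing more can be done
None
```

I turned the lock fully anticlockwise to its stop, then pressed the flap onto its foot at about 18.6 N through the still-gripped knob. The bubble is centred within about 1 mm, the car, bumper block and figure base were not touched, and the job was handed in at about 11.5 s.

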